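# Unlatch the tool cage and hold its gate wide

### The job

Open the small plywood tool cage for me so that I can lift the charger out with both hands: squeeze the catch at the gate's free edge first (its tab against its fixed post, until it is fully home), then the one nearer the hinge in the same way, and swing the wire gate past the ball detent until it stands about square to the cage's front. The gate springs back when let go, so finish while still holding it there. Leave the loose things around and on the cage where they are.

Things in the scene. Friction and masses are not known exactly. Their poses are not given: they have to be found in the camera images.
- cage: plywood locker fixed to the bench, roof top 128 mm up; origin at bench height. In its frame x points from the gate into the cage, y to the robot's left, z up; walls from x = -78 to 70, y = -130 to 130 mm; a 12 mm thick sill board runs ahead to x = -205. The gate is its front (-x) face; two catches stand on the roof's front edge
- gate (a joint): angle of the wire gate (rad): 0 shut, grows as its free (right, -y) edge swings out to the robot; stop at 1.65; 1.57 is square to the front. Up to 0.04 of play while latched. A spring closes it (about 0.6 N at the handle when shut, 1.6 N when wide). A sprung ball in the sill is a detent at about 1.0 (3 to 5 N more at the handle); let go, the gate sinks back to the ball, at about 1.1
- gate_hinge (a point): point on the gate's hinge axis, fixed to the cage at x = -88, y = +105 mm in its frame, 165 mm above the bench
- gate_handle (a point): point on the axis of the gate's handle, 165 mm above the bench: an upright round black peg of 12 mm diameter on the gate's top edge, 130 to 192 mm above the bench, 110 mm from the hinge axis; it turns with the gate. The gate is a 12 mm thick wire frame 218 mm long, its top edge 130 mm above the bench
- outer_catch (a joint): travel (m) of the bolt at the gate's free edge (right, the one to squeeze first): 0 to 0.002 at first (locked), 0.014 fully squeezed in; it slides along the cage's +y with about 4 N of friction and stays where it is pushed
- outer_tab (a point): middle of the upright sliding tab of the free-edge catch, black, 20 (x) x 6 (y) x 46 mm, its top 180 mm above the bench, this point 160 mm; it slides along cage +y to its post. The catch's steel bolt and the gate's lug beside it on the -y side reach up to 145 mm above the bench: keep fingertips above that
- outer_post: fixed upright black post of the free-edge catch, 20 x 6 x 52 mm, top 180 mm above the bench; origin at bench height under its middle, 30 mm to the +y side of the tab's middle when locked: 36 mm over both, 22 mm when squeezed
- outer_pinch (a point): point midway between the outer faces of tab and post of the free-edge catch when fully squeezed, 165 mm above the bench, fixed to the cage at x = -64, y = -67 mm in its frame; squeeze here along the cage's y
- inner_catch (a joint): the same for the second catch, nearer the hinge
- inner_tab (a point): middle of the sliding tab of the hinge-side catch, the same catch 140 mm further along the cage's +y
- inner_post: fixed post of the hinge-side catch, like the other
- inner_pinch (a point): squeeze point of the hinge-side catch, at x = -64, y = +73 mm in the cage's frame, 165 mm above the bench
- duct_tape: loose roll of black tape, 55 mm across, 19 high, on the cage's roof behind the catches; origin under its middle; leave it there
- screw_box: loose carton of screws, 100 x 60 x 45 mm, on the bench right of the cage; origin under its middle; leave it there
- torch: loose black torch, 137 mm long, 36 thick, on the bench left of the cage; leave it there
- sanding_pads: loose stack of sanding pads, 81 x 107 x 25 mm, on the bench at the right; leave it there

How it is judged:
By the outcome, as a careful person would: the job done as asked, in the order asked, and still so for the second after the job is handed in, while the arm keeps its last pose, push and grip.
It also fails if it takes over 64 s, if anything falls off the work surface, if the arm or the gripper's body presses on something with over 40 N, if the wrist force passes 120 N, or if a joint passes its speed limit or range.

### The arm

A 6-joint arm with a two-finger parallel gripper is mounted at the origin on a cart in front of the work surface, level with it; the furniture and walls round the work are solid. World frame = base frame: x ahead of the robot, y to its left, z up, the work surface at z = 0. Lengths are in m, angles in rad, forces in N, time in s.
With the tool pointing down it reaches from about 0.25 to 0.775 m from the base axis. Payload 4 kg.
Tool frame: the origin (TCP) lies midway between the tips of the shut fingers; the grasp point (between the pads) lies 19 mm behind it; z points along the fingers, y is the direction in which the jaws open and shut (so a half turn about z gives the same grasp; the last joint's range is limited). The gripper opens to 85 mm and grips with 20 to 120 N. Pads are 22 mm wide; open, the fingers measure 114 mm over their backs; the gripper's body (76 mm by 85 mm) begins 54 mm behind the grasp point. The pads swing forward as they close: fully open they stand 13 mm farther back than shut.
Start: joints at [1.086, 0.087, 1.371, -0, 1.684, -0.103], TCP at [0.205, 0.51, 0.231] pointing down, gripper open.
Joint ranges: [-3.1, 3.1], [-0.76, 2.03], [0.27, 2.55], [-1.08, 4.22], [0.17, 2.65], [-2.57, 2.57]. Speed limits (rad/s): [2.79, 2.79, 3.14, 3.14, 3.14, 3.14].

### API

Orientations are given as a unit quaternion [x, y, z, w].
In Python, from cell import read_state, camera, get_calibration, close_job, look_for, spot_point gives the robot as it stands.
- The arm moves only by the tool step_arm, never from a script. Its argument "series" is a list of rows, each an object of numbers: "ax", "ay", "az": the turn, a rotation vector about the world's x, y, z in rad; "x", "y", "z": the shift along the world's x, y, z in cm; "grip": the closure, from 0 (fully open) to 1 (shut). In form: [{"ax": .., "ay": .., "az": .., "x": .., "y": .., "z": .., "grip": ..}, ...]. A call has 1 to 10 rows; each row shifts and turns the commanded pose from where the row before left it; what a row does not reach is not made up. A row lasts 1/12 s, in which the tool goes at most 41.7 mm and 7.16 degrees, less where a joint would pass 70% of its speed; a pose out of reach is approached as far as the arm can. A call with a gripper value outside its range is refused whole. The fingers move at their own pace and stop on an object; "squeeze" is the grip in N (left out, the last holds). Time passes only in rows, so rows that do not move let the fingers close. It gives the time, the measured TCP pose, the force and the opening at its end, in the units of the state.
- read_state(): the state, without advancing time (a new reading comes with each control period).
- camera(name): name is "side" or "top" or "wrist"; returns the picture (384x512x3 uint8, red, green, blue); there is no depth.
- get_calibration(name): a dict with "vertical_fov" (degrees; the focal length in pixels is half the picture's height over the tangent of half this angle, whatever the lens; pixels are square), "cx", "cy" (the principal point, pixels), "extrinsics" (4x4, takes a point from world to camera coordinates). Camera axes: x right, y down, z forward; pixel columns grow to the right and rows downward; lengths in m; the calibration is good to about 2 mm. A picture is of the moment at which its call begins: read the wrist's pose just before it. get_calibration takes no time and is no camera call; for the wrist camera it gives the pose at the moment of the call.
- close_job(): hands the job in, once; it reports no verdict.
Trained networks look in the newest picture that a camera, given by its name, has taken for a name from the list of things; names that differ only in an ending like _2 or _b are one class to them, and where a whole thing is asked for, a point or a joint stands for the part that bears it (a point fixed in the world has none). Each returns a list of dicts, best first, with "p" (0 to 1); they miss things now and then, are a little off and sometimes report something else, mostly with a low value. They report only what shows in the picture. A call takes as long as a camera call.
- look_for(camera, query): "centre" ([column, row] in pixels, amid what is visible of it).
- spot_point(camera, query): "centre" ([column, row] in pixels: a listed point, or the origin of a listed thing).
The state is a dict: "clock": time; "joint_pos": joint angles; "dq": joint speeds; "tau": joint torques, N m; "tcp_pos": TCP position; "orientation": TCP orientation; "wrist_force": force on the tool from outside, world axes, zero at the start; "moment": the same for the moment, N m; "finger_gap": finger opening in m.
Only numpy, scipy, OpenCV 4.12 (cv2) and the standard library are available. Lean on these libraries where they do the work, as an engineer would, in place of code of your own. Each camera call takes 0.05 s, during which the arm holds its last target. There are 200 camera calls.

## Working session

There is one attempt and no reset: what is moved stays moved. The work goes in short steps, Python scripts to look and compute and a tool call to move; the robot and the scene stay as the last step left them, time stands still between calls to the robot, and variables do not carry over. Pictures are saved under pics/ and viewed, about 8 in all and at most 12, crops included, and the job is handed in when it is done.

Besides the shell and the picture viewer there is one more tool, called after ">>>" as name([rows], argument=value, ...), one row to a line, values as JSON. step_arm: Moves the arm, as the interface text tells. Its arguments: {"type":"object","properties":{"series":{"type":"array"},"squeeze":{"type":"number"}},"required":["series"]}

```bash
mkdir -p pics; ls; cat > h.py <<'E'
import numpy as np, cv2
from cell import *
def K(n):
    c=get_calibration(n); f=192/np.tan(np.radians(c["vertical_fov"]/2)); return f,c["cx"],c["cy"],np.array(c["extrinsics"])
def proj(n,P,k=None):
    f,cx,cy,E=k or K(n); p=E[:3,:3]@np.array(P)+E[:3,3]; return np.array([cx+f*p[0]/p[2],cy+f*p[1]/p[2]])
def at_z(n,uv,z,k=None):
    f,cx,cy,E=k or K(n); d=E[:3,:3].T@np.array([(uv[0]-cx)/f,(uv[1]-cy)/f,1]); o=-E[:3,:3].T@E[:3,3]
    return o+d*(z-o[2])/d[2]
def snap(n,name):
    im=camera(n); cv2.imwrite(f"pics/{name}.png",im[:,:,::-1]); return im
E
python3 - <<'E'
from h import *
s=read_state(); print({k:np.round(v,3) for k,v in s.items()})
a=snap("top","top0"); b=snap("side","side0")
cv2.imwrite("pics/both0.png",np.vstack([a,b])[:,:,::-1][:600] if 0 else cv2.resize(np.hstack([a,b]),(800,300))[:,:,::-1])
for n in ("top","side"):
    k=K(n); print(n,np.round(k[0]),np.round(-k[3][:3,:3].T@k[3][:3,3],3))
    for q,z in (("cage",0),("outer_tab",.16),("inner_tab",.16),("outer_post",0),("inner_post",0),("gate_handle",.165),("gate_hinge",.165),("outer_pinch",.165),("inner_pinch",.165),("duct_tape",.128),("screw_box",0),("torch",0.018)):
        r=spot_point(n,q)
        print(q,[(np.round(d["centre"]).tolist(),round(d["p"],2),np.round(at_z(n,d["centre"],z,k)[:2],3).tolist()) for d in r[:2]])
E
```

```text
pics
{'clock': np.float64(0.0), 'joint_pos': array([ 1.086,  0.088,  1.372,  0.   ,  1.684, -0.103]), 'dq': array([ 0.   ,  0.   , -0.001,  0.001,  0.001, -0.001]), 'tau': array([ 1.0000e-03, -3.5188e+01, -3.1327e+01, -0.0000e+00,  1.1000e-02,
        0.0000e+00]), 'tcp_pos': array([0.205, 0.51 , 0.23 ]), 'orientation': array([ 0.19 ,  0.982, -0.001, -0.   ]), 'wrist_force': array([-0.217, -1.201, -0.072]), 'moment': array([ 0.012, -0.008,  0.028]), 'finger_gap': np.float64(0.086)}
top 395.0 [0.438 0.008 1.214]
cage [([250.0, 186.0], 0.85, [0.651, 0.029]), ([195.0, 193.0], 0.72, [0.628, 0.2])]
outer_tab [([274.0, 206.0], 0.5, [0.572, -0.038]), ([228.0, 200.0], 0.41, [0.584, 0.085])]
inner_tab [([235.0, 199.0], 0.61, [0.588, 0.068])]
outer_post []
inner_post [([226.0, 209.0], 0.4, [0.579, 0.104])]
gate_handle [([254.0, 209.0], 0.8, [0.561, 0.016]), ([233.0, 202.0], 0.17, [0.579, 0.072])]
gate_hinge [([207.0, 210.0], 0.67, [0.555, 0.141])]
outer_pinch [([276.0, 195.0], 0.9, [0.6, -0.043])]
inner_pinch [([226.0, 202.0], 0.72, [0.579, 0.09])]
duct_tape [([232.0, 163.0], 0.52, [0.696, 0.081])]
screw_box [([317.0, 190.0], 0.83, [0.643, -0.179])]
torch [([194.0, 193.0], 0.93, [0.626, 0.202])]
side 412.0 [ 1.397 -0.333  0.771]
cage []
outer_tab []
inner_tab []
outer_post []
inner_post []
gate_handle []
gate_hinge []
outer_pinch []
inner_pinch []
duct_tape []
screw_box []
torch []
```

View pics/both0.png

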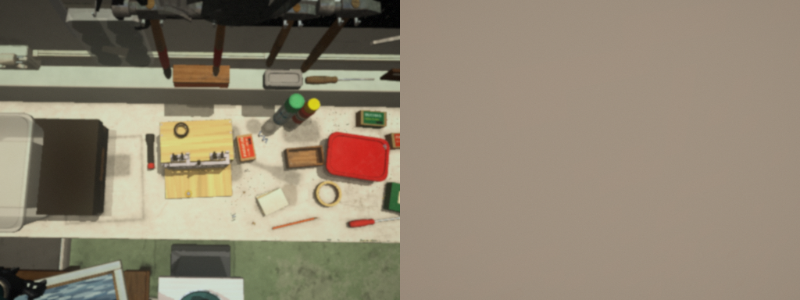

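```bash
python3 - <<'E'
from h import *
a=cv2.imread("pics/top0.png")[130:270,170:350]
w=snap("wrist","w0")[:,:,::-1]
cv2.imwrite("pics/c1.png",np.hstack([cv2.resize(a,(494,384),interpolation=3),cv2.resize(w,(306,230)).repeat(1,0) if 0 else cv2.copyMakeBorder(cv2.resize(w,(306,230)),0,154,0,0,0)]))
k=K("wrist"); print(k[0],k[1:3],np.round(np.linalg.inv(k[3]),3))
E
```

```text
288.12886648245143 (254.95552812502766, 192.22070100750793) [[ 0.372  0.894  0.249  0.14 ]
 [ 0.928 -0.359 -0.1    0.535]
 [ 0.     0.268 -0.963  0.375]
 [ 0.     0.     0.     1.   ]]
```

View pics/c1.png

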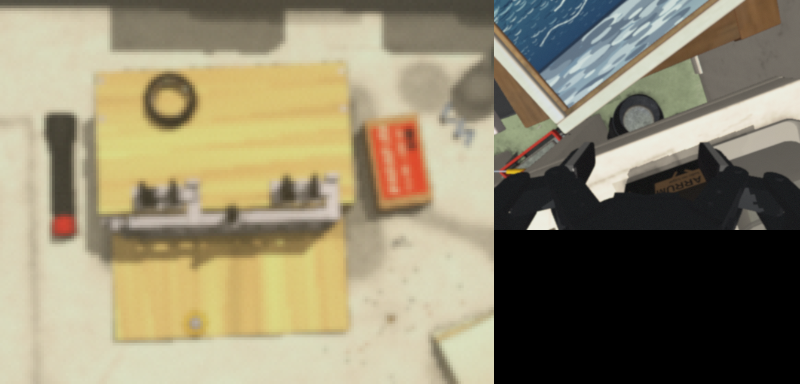

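>>> step_arm([
  {"z":3.5},
  {"z":3.5},
  {"z":3.5},
  {"x":2.5,"y":-3,"az":0.06},
  {"x":2.5,"y":-3,"az":0.06},
  {"x":2.5,"y":-3,"az":0.06},
  {"x":2.5,"y":-3,"az":0.06},
  {"x":2.5,"y":-3,"az":0.06},
  {"x":2.5,"y":-3,"az":0.06},
  {"x":2.5,"y":-3,"az":0.06},
])

```text
invalid input at $.series[0]: expected keys ax, ay, az, x, y, z, grip
```

>>> step_arm([
  {"x":2.5,"y":-3},
  {"x":2.5,"y":-3},
  {"x":2.5,"y":-3},
  {"x":2.5,"y":-3},
  {"x":2.5,"y":-3},
  {"x":2.5,"y":-3},
  {"x":2.5,"y":-3},
  {"x":2.5,"y":-3},
  {"x":2.5,"y":-3},
  {"grip":0.0},
])

```text
invalid input at $.series[0]: expected keys ax, ay, az, x, y, z, grip
```

```bash
cat > look.py <<'E'
from h import *
import sys
snap("wrist",sys.argv[1]); k=K("wrist")
for q,z in (("outer_tab",.16),("inner_tab",.16),("outer_post",0),("inner_post",0),("gate_handle",.165),("gate_hinge",.165),("outer_pinch",.165),("inner_pinch",.165),("duct_tape",.128),("cage",0)):
    r=spot_point("wrist",q)
    print(q,[(np.round(d["centre"]).tolist(),round(d["p"],2),np.round(at_z("wrist",d["centre"],z,k)[:2],4).tolist()) for d in r[:2]])
E
python3 look.py w1
```

```text
outer_tab []
inner_tab []
outer_post []
inner_post []
gate_handle []
gate_hinge []
outer_pinch []
inner_pinch []
duct_tape []
cage []
```

View pics/w1.png

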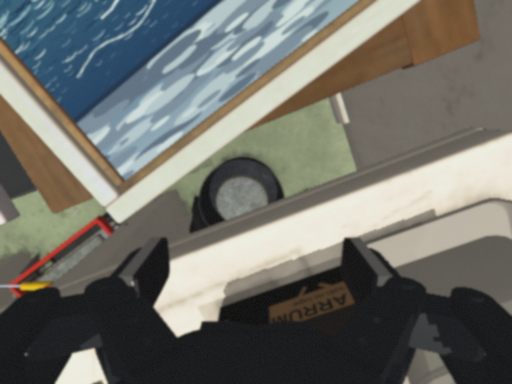

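>>> step_arm([
  {"ax":0,"ay":0,"az":0,"x":0,"y":0,"z":3.5,"grip":0},
  {"ax":0,"ay":0,"az":0,"x":0,"y":0,"z":3.5,"grip":0},
  {"ax":0,"ay":0,"az":0,"x":0,"y":0,"z":3.5,"grip":0},
  {"ax":0,"ay":0,"az":0.06,"x":2.5,"y":-3,"z":0,"grip":0},
  {"ax":0,"ay":0,"az":0.06,"x":2.5,"y":-3,"z":0,"grip":0},
  {"ax":0,"ay":0,"az":0.06,"x":2.5,"y":-3,"z":0,"grip":0},
  {"ax":0,"ay":0,"az":0.06,"x":2.5,"y":-3,"z":0,"grip":0},
  {"ax":0,"ay":0,"az":0.06,"x":2.5,"y":-3,"z":0,"grip":0},
  {"ax":0,"ay":0,"az":0.06,"x":2.5,"y":-3,"z":0,"grip":0},
  {"ax":0,"ay":0,"az":0.06,"x":2.5,"y":-3,"z":0,"grip":0},
])

```text
clock: 2.73
tcp_pos: [0.3807, 0.2988, 0.3366]
orientation: [-0.021, 1.0, 0.0, 0.0]
wrist_force: [0.1, 1.0, 0.4]
finger_gap: 0.0857
```

>>> step_arm([
  {"ax":0,"ay":0,"az":0,"x":2.5,"y":-3,"z":0,"grip":0},
  {"ax":0,"ay":0,"az":0,"x":2.5,"y":-3,"z":0,"grip":0},
  {"ax":0,"ay":0,"az":0,"x":2.5,"y":-3,"z":0,"grip":0},
  {"ax":0,"ay":0,"az":0,"x":2.5,"y":-3,"z":0,"grip":0},
  {"ax":0,"ay":0,"az":0,"x":2.5,"y":-3,"z":0,"grip":0},
  {"ax":0,"ay":0,"az":0,"x":2.5,"y":-3,"z":0,"grip":0},
  {"ax":0,"ay":0,"az":0,"x":2.5,"y":-3,"z":0,"grip":0},
  {"ax":0,"ay":0,"az":0,"x":2.5,"y":-3,"z":0,"grip":0},
  {"ax":0,"ay":0,"az":0,"x":1.5,"y":-1,"z":0,"grip":0},
  {"ax":0,"ay":0,"az":0,"x":0,"y":0,"z":0,"grip":0},
])

```text
clock: 3.57
tcp_pos: [0.5972, 0.0469, 0.3341]
orientation: [-0.017, 1.0, -0.0, -0.001]
wrist_force: [-0.3, 0.1, -1.3]
finger_gap: 0.0853
```

```bash
python3 look.py w2
```

```text
outer_tab [([151.0, 169.0], 0.56, [0.5916, -0.0685])]
inner_tab [([276.0, 165.0], 0.57, [0.5818, 0.0721])]
outer_post []
inner_post [([285.0, 149.0], 0.78, [0.5823, 0.0973])]
gate_handle [([227.0, 148.0], 0.77, [0.5644, 0.0173])]
gate_hinge [([328.0, 147.0], 0.78, [0.5595, 0.1264])]
outer_pinch [([168.0, 167.0], 0.81, [0.5881, -0.0477])]
inner_pinch [([296.0, 165.0], 0.81, [0.5808, 0.0938]), ([277.0, 164.0], 0.46, [0.5807, 0.0722])]
duct_tape [([281.0, 234.0], 0.77, [0.6794, 0.0857])]
cage [([239.0, 186.0], 0.79, [0.6479, 0.0239])]
```

View pics/w2.png

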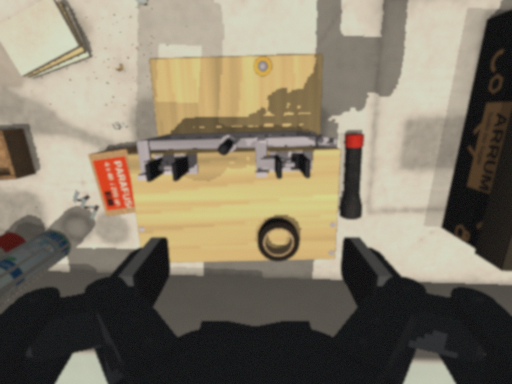

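```bash
cat > fit.py <<'E'
from h import *
from scipy.optimize import least_squares
import sys
G=dict(outer_tab=(-64,-89,160),inner_tab=(-64,51,160),inner_post=(-64,81,0),outer_post=(-64,-59,0),gate_handle=(-88,-5,165),gate_hinge=(-88,105,165),outer_pinch=(-64,-67,165),inner_pinch=(-64,73,165),cage=(0,0,0))
def W(p,c):
    a=p[2]; c=np.array(c)/1000; return np.array([p[0]+np.cos(a)*c[0]-np.sin(a)*c[1],p[1]+np.sin(a)*c[0]+np.cos(a)*c[1],c[2]])
def fit(obs,p0=(.648,.024,.04)):  # obs: (k,uv,c)
    f=lambda p:np.concatenate([proj(0,W(p,c),k)-uv for k,uv,c in obs])
    s=least_squares(f,p0,loss="soft_l1",f_scale=1.5); return s.x,f(s.x).reshape(-1,2)
E
python3 - <<'E'
from fit import *
k=K("wrist"); obs=[];names=[]
cv=dict(outer_tab=(151,169),inner_tab=(276,165),gate_handle=(227,148),gate_hinge=(328,147),outer_pinch=(168,167),inner_pinch=(296,165))
im=cv2.imread("pics/w2.png")
for n,uv in cv.items(): obs.append((k,np.array(uv,float),G[n]));names.append(n)
for uv,c in (((337,261),(70,130,128)),((169,262),(70,-90,128))): pass
p,r=fit(obs); print(np.round(p,4),dict(zip(names,np.round(r,1).tolist())))
for c in ((70,130,128),(70,-130,128),(-78,-130,128),(-78,130,128),(-205,130,12),(-205,-130,12),(-205,118,12),(-205,-118,12)): 
    u=proj(0,W(p,c),k); cv2.circle(im,tuple(np.round(u).astype(int).tolist()),3,(0,0,255),1)
for n in G:
    u=proj(0,W(p,G[n]),k); cv2.circle(im,tuple(np.round(u).astype(int).tolist()),2,(0,255,0),-1)
cv2.imwrite("pics/w2a.png",cv2.resize(im[40:280,110:390],(700,600),interpolation=3))
E
```

```text
[0.6497 0.0263 0.0466] {'outer_tab': [1.0, -1.5], 'inner_tab': [0.1, 1.6], 'gate_handle': [-1.8, -2.0], 'gate_hinge': [-1.7, -1.7], 'outer_pinch': [2.2, 1.2], 'inner_pinch': [0.2, 2.3]}
```

View pics/w2a.png

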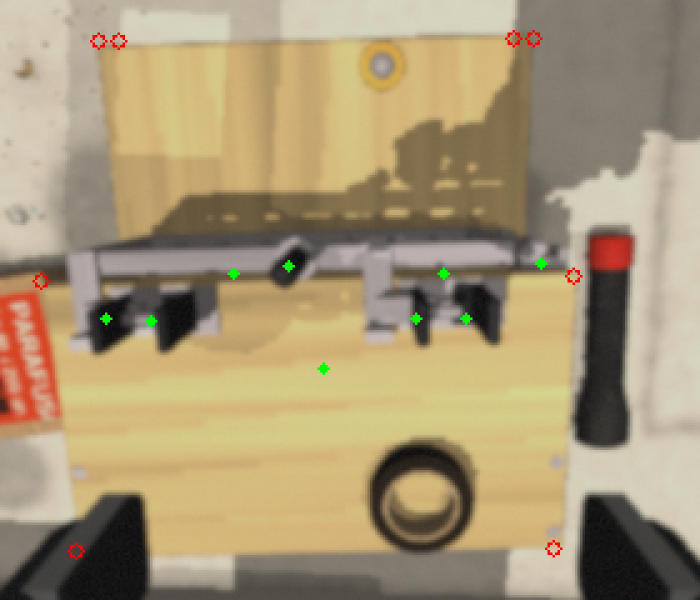

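```bash
python3 - <<'E'
from fit import *
# exact pose of w2 image: arm has not moved
k=K("wrist"); obs=[];names=[]
cv=dict(outer_tab=(151,169),inner_tab=(276,165),gate_handle=(227,148),gate_hinge=(328,147),outer_pinch=(168,167),inner_pinch=(296,165))
for n,uv in cv.items(): obs.append((k,np.array(uv,float),G[n]));names.append(n)
for n,uv,c in (("bl",(336.8,260.5),(70,130,128)),("sr",(323.2,55.2),(-205,130,12)),("sl",(150,57),(-205,-130,12)),("fl",(340.8,150),(-78,130,128))): obs.append((k,np.array(uv,float),c));names.append(n)
p,r=fit(obs); print(np.round(p,4),dict(zip(names,np.round(r,1).tolist())))
for n in ("outer_pinch","inner_pinch","gate_handle","gate_hinge"): print(n,np.round(W(p,G[n]),4))
s=read_state(); print(s["tcp_pos"],s["orientation"],s["joint_pos"]); print("tcp px",proj(0,s["tcp_pos"],k))
E
```

```text
[0.6503 0.0274 0.0503] {'outer_tab': [1.8, -0.8], 'inner_tab': [0.8, 1.9], 'gate_handle': [-1.1, -1.4], 'gate_hinge': [-1.0, -1.5], 'outer_pinch': [3.0, 1.9], 'inner_pinch': [0.9, 2.6], 'bl': [-4.5, -1.1], 'sr': [0.3, -0.4], 'sl': [-0.8, -0.2], 'fl': [-1.1, 0.1]}
outer_pinch [ 0.5897 -0.0427  0.165 ]
inner_pinch [0.5827 0.0971 0.165 ]
gate_handle [0.5626 0.018  0.165 ]
gate_hinge [0.5571 0.1278 0.165 ]
[0.59458749 0.05100607 0.33675968] [-1.95761003e-02  9.99808317e-01  3.48338957e-05  3.22874931e-04] [-9.46034978e-03  1.98835287e-01  1.03777384e+00  9.35421624e-05
  1.90434007e+00 -1.61938073e+00]
tcp px [255.10210641 244.28408961]
```

>>> step_arm([
  {"ax":0,"ay":0,"az":0.011,"x":-0.1,"y":-3,"z":0,"grip":0.2},
  {"ax":0,"ay":0,"az":0,"x":-0.2,"y":-3.2,"z":0,"grip":0.2},
  {"ax":0,"ay":0,"az":0,"x":-0.1,"y":-3.2,"z":-1,"grip":0.2},
  {"ax":0,"ay":0,"az":0,"x":0,"y":0,"z":-3,"grip":0.2},
  {"ax":0,"ay":0,"az":0,"x":0,"y":0,"z":-3,"grip":0.2},
  {"ax":0,"ay":0,"az":0,"x":0,"y":0,"z":-3,"grip":0.2},
  {"ax":0,"ay":0,"az":0,"x":0,"y":0,"z":0,"grip":0.2},
  {"ax":0,"ay":0,"az":0,"x":0,"y":0,"z":0,"grip":0.2},
])

```text
clock: 4.78
tcp_pos: [0.5897, -0.0433, 0.2343]
orientation: [-0.025, 1.0, 0.001, -0.003]
wrist_force: [-0.1, 0.1, -0.1]
finger_gap: 0.0682
```

```bash
python3 look.py w3; python3 - <<'E'
from fit import *
k=K("wrist"); s=read_state(); print(s["tcp_pos"],s["orientation"],s["finger_gap"]); im=cv2.imread("pics/w3.png")
p=(.6503,.0274,.0503)
def dot(P,c): cv2.circle(im,tuple(np.round(proj(0,P,k)).astype(int).tolist()),2,c,-1)
for y in (-92,-86,-62,-56):
  for x in (-74,-54): dot(W(p,(x,y,180)),(0,255,0))
t=s["tcp_pos"].copy(); t[2]=.165; dot(t,(0,0,255)); dot(W(p,G["outer_pinch"]),(255,255,0)); dot(W(p,G["gate_handle"]),(255,0,255))
cv2.imwrite("pics/w3a.png",cv2.resize(im[90:330,116:396],(700,600),interpolation=3))
E
```

```text
outer_tab [([225.0, 205.0], 0.83, [0.5954, -0.0672])]
inner_tab [([400.0, 202.0], 0.85, [0.5855, 0.0734]), ([247.0, 205.0], 0.3, [0.5939, -0.05])]
outer_post [([225.0, 209.0], 0.64, [0.6539, -0.0826])]
inner_post []
gate_handle [([334.0, 177.0], 0.9, [0.5666, 0.0161])]
gate_hinge [([481.0, 175.0], 0.8, [0.5594, 0.128])]
outer_pinch []
inner_pinch []
duct_tape [([224.0, 208.0], 0.32, [0.6091, -0.0714])]
cage [([302.0, 213.0], 0.72, [0.6544, 0.0253])]
[ 0.59110987 -0.0435766   0.23679753] [-2.46365983e-02  9.99696406e-01 -2.90515853e-05  3.65319351e-04] 0.06845646112501096
```

View pics/w3a.png

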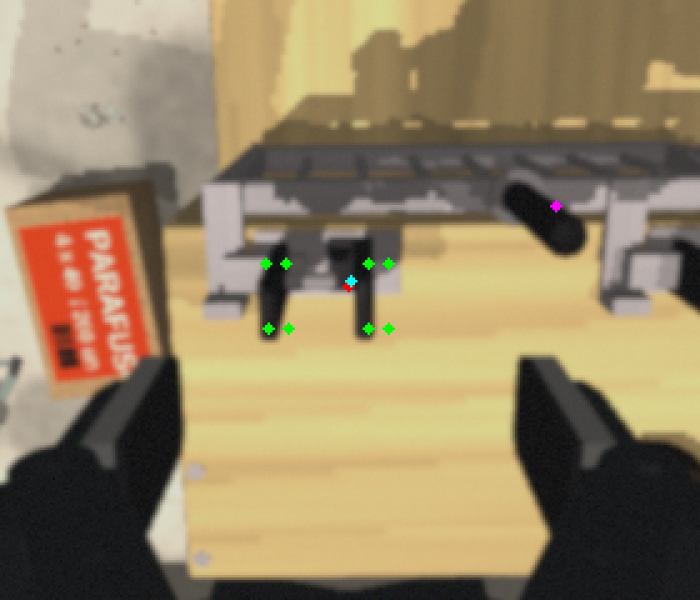

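```bash
python3 - <<'E'
from fit import *
k=K("wrist"); obs=[]
z=lambda u,v:np.array([116+u/2.5,90+v/2.5])
for uv,c in ((z(261,338),(-54,-92,180)),(z(280,338),(-54,-86,180)),(z(355,338),(-54,-62,180)),(z(373,338),(-54,-56,180)),((225,205),G["outer_tab"]),((400,202),G["inner_tab"]),((334,177),G["gate_handle"]),((481,175),G["gate_hinge"])): obs.append((k,np.array(uv,float),c))
p,r=fit(obs); print(np.round(p,4),np.round(r,1).tolist())
for n in ("outer_pinch","inner_pinch","gate_handle","gate_hinge"): print(n,np.round(W(p,G[n]),4))
E
```

```text
[0.6532 0.0254 0.0574] [[-0.9, 0.3], [-0.5, 0.2], [1.6, 0.0], [2.5, -0.0], [0.7, -0.6], [-0.1, 1.2], [-0.3, -1.2], [-3.2, -0.3]]
outer_pinch [ 0.5931 -0.0451  0.165 ]
inner_pinch [0.5851 0.0946 0.165 ]
gate_handle [0.5656 0.0154 0.165 ]
gate_hinge [0.5593 0.1252 0.165 ]
```

>>> step_arm([
  {"ax":0,"ay":0,"az":0.006,"x":0.2,"y":-0.24,"z":-2,"grip":0.2},
  {"ax":0,"ay":0,"az":0,"x":0,"y":0,"z":-2,"grip":0.2},
  {"ax":0,"ay":0,"az":0,"x":0,"y":0,"z":-2,"grip":0.2},
  {"ax":0,"ay":0,"az":0,"x":0,"y":0,"z":-2.2,"grip":0.3},
  {"ax":0,"ay":0,"az":0,"x":0,"y":0,"z":0,"grip":0.5},
  {"ax":0,"ay":0,"az":0,"x":0,"y":0,"z":0,"grip":0.5},
  {"ax":0,"ay":0,"az":0,"x":0,"y":0,"z":0,"grip":0.5},
], squeeze=30)

```text
clock: 5.92
tcp_pos: [0.5932, -0.0466, 0.1552]
orientation: [-0.027, 1.0, -0.0, 0.0]
wrist_force: [-0.2, -2.4, 0.0]
finger_gap: 0.043
```

>>> step_arm([
  {"ax":0,"ay":0,"az":0,"x":0,"y":0,"z":0,"grip":0.6},
  {"ax":0,"ay":0,"az":0,"x":0,"y":0,"z":0,"grip":0.6},
  {"ax":0,"ay":0,"az":0,"x":0,"y":0,"z":0,"grip":0.6},
])

```text
clock: 6.17
tcp_pos: [0.5935, -0.0469, 0.1563]
orientation: [-0.027, 1.0, -0.001, 0.001]
wrist_force: [-2.6, -4.8, 2.1]
finger_gap: 0.0345
```

>>> step_arm([
  {"ax":0,"ay":0,"az":0,"x":0,"y":0,"z":0,"grip":0.7},
  {"ax":0,"ay":0,"az":0,"x":0,"y":0,"z":0,"grip":0.7},
  {"ax":0,"ay":0,"az":0,"x":0,"y":0,"z":0,"grip":0.7},
])

```text
clock: 6.42
tcp_pos: [0.594, -0.0462, 0.1558]
orientation: [-0.028, 1.0, -0.0, 0.002]
wrist_force: [0.3, -4.4, 3.0]
finger_gap: 0.0257
```

>>> step_arm([
  {"ax":0,"ay":0,"az":0,"x":0,"y":0,"z":0,"grip":0.76},
  {"ax":0,"ay":0,"az":0,"x":0,"y":0,"z":0,"grip":0.76},
  {"ax":0,"ay":0,"az":0,"x":0,"y":0,"z":0,"grip":0.76},
  {"ax":0,"ay":0,"az":0,"x":0,"y":0,"z":0,"grip":0.76},
])

```text
clock: 6.75
tcp_pos: [0.5939, -0.046, 0.1557]
orientation: [-0.028, 1.0, -0.0, 0.002]
wrist_force: [0.3, -2.8, 5.0]
finger_gap: 0.0208
```

>>> step_arm([
  {"ax":0,"ay":0,"az":0,"x":0,"y":0,"z":0,"grip":0.85},
  {"ax":0,"ay":0,"az":0,"x":0,"y":0,"z":0,"grip":0.85},
  {"ax":0,"ay":0,"az":0,"x":0,"y":0,"z":0,"grip":0.85},
])

```text
clock: 7.0
tcp_pos: [0.5939, -0.0457, 0.1558]
orientation: [-0.028, 1.0, -0.0, 0.002]
wrist_force: [-0.3, -2.8, 5.5]
finger_gap: 0.0203
```

>>> step_arm([
  {"ax":0,"ay":0,"az":0,"x":0,"y":0,"z":0,"grip":0.9},
  {"ax":0,"ay":0,"az":0,"x":0,"y":0,"z":0,"grip":0.9},
  {"ax":0,"ay":0,"az":0,"x":0,"y":0,"z":0,"grip":0.9},
], squeeze=50)

```text
clock: 7.25
tcp_pos: [0.5939, -0.0454, 0.1558]
orientation: [-0.028, 1.0, 0.0, 0.002]
wrist_force: [0.9, -2.1, 6.4]
finger_gap: 0.0194
```

>>> step_arm([
  {"ax":0,"ay":0,"az":0,"x":0,"y":0,"z":0,"grip":0.4},
  {"ax":0,"ay":0,"az":0,"x":0,"y":0,"z":0,"grip":0.4},
  {"ax":0,"ay":0,"az":0,"x":0,"y":0,"z":0,"grip":0.4},
  {"ax":0,"ay":0,"az":0,"x":0,"y":0,"z":0,"grip":0.4},
  {"ax":0,"ay":0,"az":0,"x":0,"y":0,"z":3,"grip":0.4},
  {"ax":0,"ay":0,"az":0,"x":0,"y":0,"z":3,"grip":0.4},
  {"ax":0,"ay":0,"az":0,"x":0,"y":0,"z":2,"grip":0.4},
  {"ax":0,"ay":0,"az":0,"x":-0.2,"y":3.5,"z":0,"grip":0.2},
  {"ax":0,"ay":0,"az":0,"x":-0.2,"y":3.5,"z":0,"grip":0.2},
  {"ax":0,"ay":0,"az":0,"x":-0.2,"y":3.5,"z":0,"grip":0.2},
])

```text
clock: 8.08
tcp_pos: [0.5868, 0.0601, 0.2346]
orientation: [-0.027, 1.0, 0.001, 0.0]
wrist_force: [1.4, 0.7, -0.2]
finger_gap: 0.0684
```

>>> step_arm([
  {"ax":0,"ay":0,"az":0,"x":-0.2,"y":3.5,"z":0,"grip":0.2},
  {"ax":0,"ay":0,"az":0,"x":0,"y":0,"z":0,"grip":0.2},
  {"ax":0,"ay":0,"az":0,"x":0,"y":0,"z":0,"grip":0.2},
])

```text
clock: 8.33
tcp_pos: [0.5844, 0.0962, 0.2337]
orientation: [-0.03, 1.0, 0.0, -0.001]
wrist_force: [0.3, -1.0, -0.6]
finger_gap: 0.068
```

```bash
python3 look.py w4; python3 - <<'E'
from fit import *
k=K("wrist"); s=read_state(); print(s["tcp_pos"],s["orientation"],s["finger_gap"]); im=cv2.imread("pics/w4.png")
p=(.6532,.0252,.0564)
def dot(P,c): cv2.circle(im,tuple(np.round(proj(0,P,k)).astype(int).tolist()),2,c,-1)
for y in (-78,-72,-62,-56,48,54,78,84):
  for x in (-54,): dot(W(p,(x,y,180)),(0,255,0))
t=s["tcp_pos"].copy(); t[2]=.165; dot(t,(0,0,255)); dot(W(p,G["inner_pinch"]),(255,255,0)); dot(W(p,G["gate_handle"]),(255,0,255))
cv2.imwrite("pics/w4a.png",cv2.resize(im[100:300,20:356],(800,476),interpolation=3))
E
```

```text
outer_tab [([63.0, 201.0], 0.85, [0.5917, -0.0571]), ([334.0, 199.0], 0.68, [0.5778, 0.1565])]
inner_tab [([223.0, 202.0], 0.93, [0.5848, 0.0697])]
outer_post []
inner_post []
gate_handle [([147.0, 175.0], 0.77, [0.5656, 0.0118])]
gate_hinge [([298.0, 174.0], 0.78, [0.5585, 0.1253])]
outer_pinch [([65.0, 206.0], 0.56, [0.5933, -0.0524])]
inner_pinch [([250.0, 202.0], 0.79, [0.5824, 0.091])]
duct_tape [([232.0, 286.0], 0.8, [0.6823, 0.0772])]
cage [([199.0, 213.0], 0.59, [0.6544, 0.0205])]
[0.58501541 0.09349942 0.23432965] [-2.71671775e-02  9.99630902e-01  5.85014293e-05 -1.78317580e-07] 0.06841167766812911
```

View pics/w4a.png

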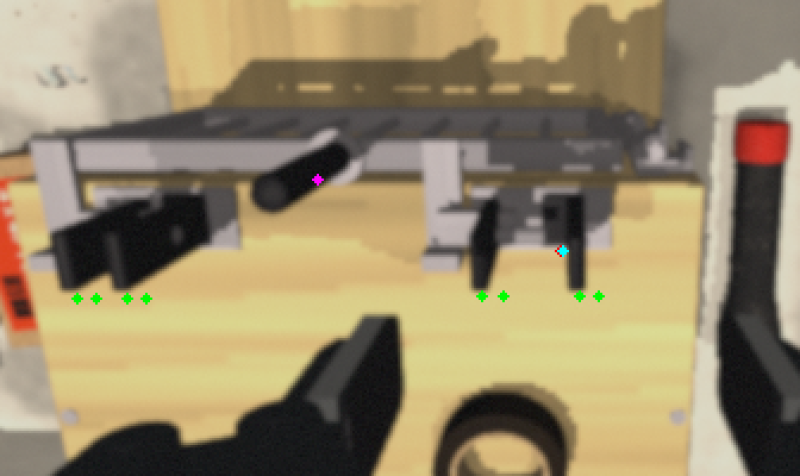

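```bash
python3 - <<'E'
from fit import *
snap("wrist","w5"); k=K("wrist"); obs=[]; names=[]
for n in ("inner_tab","inner_pinch","gate_handle","gate_hinge"):
    r=spot_point("wrist",n); uv=np.array(r[0]["centre"]); obs.append((k,uv,G[n])); names.append(n); print(n,r[0]["p"],np.round(at_z(0,uv,G[n][2]/1000,k),4))
p,r=fit(obs); print(np.round(p,4),np.round(r,1).tolist()); print(np.round(W(p,G["inner_pinch"]),4),np.round(W(p,G["gate_handle"]),4))
print(read_state()["tcp_pos"])
# post top front edge columns by darkness
im=cv2.imread("pics/w5.png",0); 
for row in (212,216,219): print(row,im[row,212:280].tolist())
c=W((.6532,.0252,.0564),(-54,81,180)); print(proj(0,c,k))
E
```

```text
inner_tab 0.59 [0.5833 0.0721 0.16  ]
inner_pinch 0.98 [0.5821 0.0937 0.165 ]
gate_handle 0.77 [0.5643 0.015  0.165 ]
gate_hinge 0.58 [0.5571 0.1243 0.165 ]
[0.6514 0.0256 0.0677] [[-0.0, 0.9], [0.4, 0.7], [-0.6, -0.6], [0.2, -0.8]]
[0.5826 0.0941 0.165 ] [0.5639 0.0146 0.165 ]
[0.58493621 0.09397304 0.23437978]
212 [180, 179, 176, 168, 164, 173, 182, 181, 167, 134, 83, 51, 43, 40, 35, 31, 25, 40, 86, 135, 168, 181, 182, 182, 184, 186, 189, 190, 192, 192, 193, 194, 193, 192, 193, 193, 194, 193, 193, 193, 194, 193, 193, 192, 193, 194, 193, 191, 180, 145, 94, 55, 46, 48, 43, 34, 46, 91, 148, 181, 192, 193, 193, 192, 192, 193, 193, 192]
216 [195, 194, 194, 195, 195, 195, 195, 194, 182, 146, 92, 50, 43, 40, 34, 34, 46, 92, 147, 181, 193, 197, 196, 196, 196, 196, 197, 198, 198, 198, 198, 199, 198, 198, 199, 198, 199, 199, 198, 198, 198, 198, 198, 199, 197, 198, 199, 196, 189, 157, 109, 64, 49, 43, 41, 35, 53, 100, 155, 187, 197, 198, 197, 199, 198, 198, 198, 199]
219 [198, 196, 198, 198, 198, 198, 197, 196, 186, 156, 109, 67, 51, 44, 40, 51, 87, 136, 174, 192, 195, 199, 198, 197, 198, 197, 198, 198, 198, 198, 196, 198, 198, 198, 198, 198, 198, 199, 197, 197, 198, 197, 198, 197, 198, 197, 197, 198, 192, 173, 135, 88, 62, 54, 49, 52, 74, 119, 163, 189, 198, 198, 199, 198, 198, 198, 198, 198]
[267.05000651 224.39138225]
```

>>> step_arm([
  {"ax":0,"ay":0,"az":0.003,"x":-0.1,"y":-0.03,"z":-2,"grip":0.2},
  {"ax":0,"ay":0,"az":0,"x":0,"y":0,"z":-2,"grip":0.2},
  {"ax":0,"ay":0,"az":0,"x":0,"y":0,"z":-2,"grip":0.2},
  {"ax":0,"ay":0,"az":0,"x":0,"y":0,"z":-1.9,"grip":0.3},
  {"ax":0,"ay":0,"az":0,"x":0,"y":0,"z":0,"grip":0.5},
  {"ax":0,"ay":0,"az":0,"x":0,"y":0,"z":0,"grip":0.5},
  {"ax":0,"ay":0,"az":0,"x":0,"y":0,"z":0,"grip":0.5},
], squeeze=30)

```text
clock: 9.72
tcp_pos: [0.5839, 0.0926, 0.1556]
orientation: [-0.029, 1.0, -0.001, -0.0]
wrist_force: [-0.7, -4.5, -2.3]
finger_gap: 0.0426
```

>>> step_arm([
  {"ax":0,"ay":0,"az":0,"x":0,"y":0,"z":0,"grip":0.6},
  {"ax":0,"ay":0,"az":0,"x":0,"y":0,"z":0,"grip":0.6},
  {"ax":0,"ay":0,"az":0,"x":0,"y":0,"z":0,"grip":0.7},
  {"ax":0,"ay":0,"az":0,"x":0,"y":0,"z":0,"grip":0.7},
  {"ax":0,"ay":0,"az":0,"x":0,"y":0,"z":0,"grip":0.7},
])

```text
clock: 10.13
tcp_pos: [0.5849, 0.0936, 0.1571]
orientation: [-0.029, 1.0, -0.0, 0.002]
wrist_force: [-1.2, -3.2, 3.4]
finger_gap: 0.0255
```

>>> step_arm([
  {"ax":0,"ay":0,"az":0,"x":0,"y":0,"z":0,"grip":0.8},
  {"ax":0,"ay":0,"az":0,"x":0,"y":0,"z":0,"grip":0.8},
  {"ax":0,"ay":0,"az":0,"x":0,"y":0,"z":0,"grip":0.9},
  {"ax":0,"ay":0,"az":0,"x":0,"y":0,"z":0,"grip":0.9},
  {"ax":0,"ay":0,"az":0,"x":0,"y":0,"z":0,"grip":0.9},
], squeeze=50)

```text
clock: 10.55
tcp_pos: [0.5849, 0.0943, 0.1573]
orientation: [-0.029, 1.0, 0.0, 0.002]
wrist_force: [-1.4, -2.2, 5.6]
finger_gap: 0.0188
```

>>> step_arm([
  {"ax":0,"ay":0,"az":0,"x":0,"y":0,"z":0,"grip":0.4},
  {"ax":0,"ay":0,"az":0,"x":0,"y":0,"z":0,"grip":0.4},
  {"ax":0,"ay":0,"az":0,"x":0,"y":0,"z":0,"grip":0.4},
  {"ax":0,"ay":0,"az":0,"x":0,"y":0,"z":0,"grip":0.4},
  {"ax":0,"ay":0,"az":0,"x":0,"y":0,"z":3,"grip":0.4},
  {"ax":0,"ay":0,"az":0,"x":0,"y":0,"z":3,"grip":0.4},
  {"ax":0,"ay":0,"az":0,"x":0,"y":0,"z":2,"grip":0.4},
  {"ax":0,"ay":0,"az":-0.12,"x":-0.2,"y":-1,"z":0,"grip":0.4},
  {"ax":0,"ay":0,"az":-0.12,"x":-0.2,"y":-1,"z":0,"grip":0.3},
  {"ax":0,"ay":0,"az":-0.12,"x":-0.2,"y":-1,"z":0,"grip":0.3},
])

```text
clock: 11.38
tcp_pos: [0.5781, 0.0641, 0.2358]
orientation: [0.153, 0.988, 0.001, 0.001]
wrist_force: [0.5, 0.4, 0.4]
finger_gap: 0.0599
```

>>> step_arm([
  {"ax":0,"ay":0,"az":-0.12,"x":-0.2,"y":-1,"z":0,"grip":0.3},
  {"ax":0,"ay":0,"az":-0.12,"x":-0.2,"y":-1,"z":0,"grip":0.3},
  {"ax":0,"ay":0,"az":-0.12,"x":-0.2,"y":-1,"z":0,"grip":0.3},
  {"ax":0,"ay":0,"az":-0.12,"x":-0.2,"y":-1,"z":0,"grip":0.3},
  {"ax":0,"ay":0,"az":-0.12,"x":-0.2,"y":-1,"z":0,"grip":0.3},
  {"ax":0,"ay":0,"az":-0.12,"x":-0.2,"y":0,"z":0,"grip":0.3},
  {"ax":0,"ay":0,"az":-0.12,"x":-0.1,"y":0,"z":0,"grip":0.3},
  {"ax":0,"ay":0,"az":-0.12,"x":0,"y":0,"z":0,"grip":0.3},
  {"ax":0,"ay":0,"az":-0.12,"x":0,"y":0,"z":0,"grip":0.3},
  {"ax":0,"ay":0,"az":-0.01,"x":0,"y":0,"z":0,"grip":0.3},
])

```text
clock: 12.22
tcp_pos: [0.5649, 0.0141, 0.235]
orientation: [0.642, 0.767, 0.0, -0.0]
wrist_force: [-0.7, -0.1, -0.0]
finger_gap: 0.0601
```

```bash
python3 - <<'E'
from fit import *
camera("top"); camera("top"); snap("wrist","w6"); k=K("wrist")
s=read_state(); print(s["clock"],s["tcp_pos"],s["orientation"],s["joint_pos"],s["finger_gap"])
for n in ("gate_handle","gate_hinge","inner_tab","outer_tab"):
    for d in spot_point("wrist",n)[:2]: print(n,np.round(d["centre"]),d["p"],np.round(at_z(0,d["centre"],G[n][2]/1000,k),4))
E
```

```text
12.3667 [0.56493173 0.01399063 0.23509037] [ 6.39954763e-01  7.68412549e-01  1.28927025e-04 -2.01417713e-04] [-7.58227906e-02  1.20370491e-01  1.32711523e+00  4.47081262e-04
  1.69428557e+00 -2.57685254e-01] 0.05930037006732459
gate_handle [259. 203.] 0.96 [0.5662 0.0137 0.165 ]
gate_hinge [278.  50.] 0.83 [0.5587 0.1231 0.165 ]
inner_tab [301. 112.] 0.74 [0.5839 0.0863 0.16  ]
inner_tab [408. 141.] 0.55 [0.6677 0.0804 0.16  ]
outer_tab [271. 282.] 0.63 [ 0.5902 -0.0561  0.16  ]
```

View pics/w6.png

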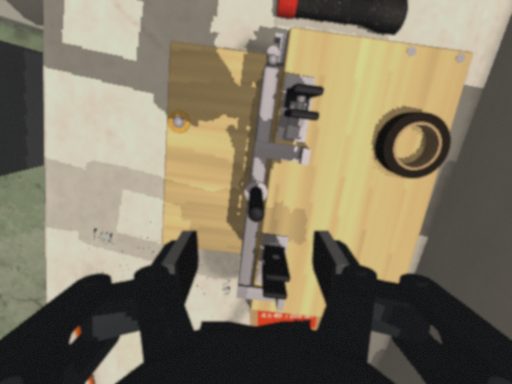

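>>> step_arm([
  {"ax":0,"ay":0,"az":-0.12,"x":0.08,"y":0.02,"z":0,"grip":0.3},
  {"ax":0,"ay":0,"az":0,"x":0,"y":0,"z":-3,"grip":0.3},
  {"ax":0,"ay":0,"az":0,"x":0,"y":0,"z":-3,"grip":0.3},
  {"ax":0,"ay":0,"az":0,"x":0,"y":0,"z":-2.4,"grip":0.4},
  {"ax":0,"ay":0,"az":0,"x":0,"y":0,"z":0,"grip":0.6},
  {"ax":0,"ay":0,"az":0,"x":0,"y":0,"z":0,"grip":0.8},
  {"ax":0,"ay":0,"az":0,"x":0,"y":0,"z":0,"grip":0.8},
  {"ax":0,"ay":0,"az":0,"x":0,"y":0,"z":0,"grip":0.8},
], squeeze=30)

```text
clock: 13.23
tcp_pos: [0.5672, 0.0138, 0.1541]
orientation: [0.686, 0.728, 0.002, 0.002]
wrist_force: [0.5, 0.8, -0.3]
finger_gap: 0.0168
```

>>> step_arm([
  {"ax":0,"ay":0,"az":0,"x":0,"y":0,"z":0,"grip":1},
  {"ax":0,"ay":0,"az":0,"x":0,"y":0,"z":0,"grip":1},
  {"ax":0,"ay":0,"az":0,"x":0,"y":0,"z":0,"grip":1},
  {"ax":0,"ay":0,"az":0,"x":0,"y":0,"z":0,"grip":1},
])

```text
clock: 13.57
tcp_pos: [0.5663, 0.0137, 0.1542]
orientation: [0.686, 0.728, 0.001, 0.001]
wrist_force: [-2.5, 0.1, 6.9]
finger_gap: 0.0109
```

```bash
python3 -c "
import numpy as np
H=np.array([.5597,.124]);t=np.arange(0,1.61,.1);s=t-.057
P=H+.11*np.c_[-np.sin(s),-np.cos(s)];print(np.round(P[[0,-1]],4));print(np.round(np.diff(P,axis=0)*100,2).tolist())"
```

```text
[[0.566  0.0142]
 [0.4497 0.1209]]
[[-1.1, -0.01], [-1.09, 0.1], [-1.08, 0.21], [-1.05, 0.32], [-1.02, 0.42], [-0.97, 0.52], [-0.91, 0.61], [-0.85, 0.7], [-0.77, 0.78], [-0.69, 0.86], [-0.6, 0.92], [-0.51, 0.98], [-0.41, 1.02], [-0.3, 1.06], [-0.19, 1.08], [-0.09, 1.1]]
```

>>> step_arm([
  {"ax":0,"ay":0,"az":-0.1,"x":-1.1,"y":0,"z":0,"grip":1},
  {"ax":0,"ay":0,"az":-0.1,"x":-1.1,"y":0.1,"z":0,"grip":1},
  {"ax":0,"ay":0,"az":-0.1,"x":-1.1,"y":0.2,"z":0,"grip":1},
  {"ax":0,"ay":0,"az":0,"x":0,"y":0,"z":0,"grip":1},
  {"ax":0,"ay":0,"az":0,"x":0,"y":0,"z":0,"grip":1},
], squeeze=40)

```text
clock: 13.98
tcp_pos: [0.5339, 0.0164, 0.1542]
orientation: [0.787, 0.617, 0.002, 0.002]
wrist_force: [0.2, -1.9, 6.1]
finger_gap: 0.0109
```

>>> step_arm([
  {"ax":0,"ay":0,"az":-0.1,"x":-1.05,"y":0.32,"z":0,"grip":1},
  {"ax":0,"ay":0,"az":-0.1,"x":-1.02,"y":0.42,"z":0,"grip":1},
  {"ax":0,"ay":0,"az":-0.1,"x":-0.97,"y":0.52,"z":0,"grip":1},
  {"ax":0,"ay":0,"az":-0.1,"x":-0.91,"y":0.61,"z":0,"grip":1},
  {"ax":0,"ay":0,"az":-0.1,"x":-0.85,"y":0.7,"z":0,"grip":1},
  {"ax":0,"ay":0,"az":-0.1,"x":-0.77,"y":0.78,"z":0,"grip":1},
  {"ax":0,"ay":0,"az":0,"x":0,"y":0,"z":0,"grip":1},
])

```text
clock: 14.57
tcp_pos: [0.4769, 0.0501, 0.1542]
orientation: [0.934, 0.356, 0.001, 0.002]
wrist_force: [-3.5, -3.2, 6.8]
finger_gap: 0.0107
```

>>> step_arm([
  {"ax":0,"ay":0,"az":-0.1,"x":-0.69,"y":0.86,"z":0,"grip":1},
  {"ax":0,"ay":0,"az":-0.1,"x":-0.6,"y":0.92,"z":0,"grip":1},
  {"ax":0,"ay":0,"az":-0.1,"x":-0.51,"y":0.98,"z":0,"grip":1},
  {"ax":0,"ay":0,"az":0,"x":0,"y":0,"z":0,"grip":1},
])

```text
clock: 14.9
tcp_pos: [0.4586, 0.0781, 0.1541]
orientation: [0.977, 0.213, 0.001, 0.001]
wrist_force: [-5.9, -4.5, 9.7]
finger_gap: 0.0108
```

>>> step_arm([
  {"ax":0,"ay":0,"az":-0.1,"x":-0.41,"y":1.02,"z":0,"grip":1},
  {"ax":0,"ay":0,"az":-0.1,"x":-0.3,"y":1.06,"z":0,"grip":1},
  {"ax":0,"ay":0,"az":-0.1,"x":-0.19,"y":1.08,"z":0,"grip":1},
  {"ax":0,"ay":0,"az":-0.07,"x":-0.06,"y":0.77,"z":0,"grip":1},
  {"ax":0,"ay":0,"az":0,"x":0,"y":0,"z":0,"grip":1},
  {"ax":0,"ay":0,"az":0,"x":0,"y":0,"z":0,"grip":1},
  {"ax":0,"ay":0,"az":0,"x":0,"y":0,"z":0,"grip":1},
])

```text
clock: 15.48
tcp_pos: [0.4488, 0.1172, 0.1541]
orientation: [1.0, 0.031, -0.0, 0.0]
wrist_force: [-7.5, -3.3, 10.7]
finger_gap: 0.0113
```

```bash
python3 - <<'E'
from fit import *
a=snap("top","t7"); w=snap("wrist","w7")
s=read_state(); print(s["clock"],s["tcp_pos"],s["wrist_force"],s["finger_gap"])
d=s["tcp_pos"][:2]-np.array([.5597,.124]); print("r",np.hypot(*d),"theta",np.arctan2(-d[0],-d[1])+.057)
cv2.imwrite("pics/v7.png",np.hstack([cv2.resize(a[110:280,170:350],(406,384),interpolation=3),cv2.resize(w,(394,384))])[:,:,::-1])
E
```

```text
15.5833 [0.44884274 0.11712313 0.15413816] [-7.32219046 -1.39224698 10.33130727] 0.010801873079790227
r 0.11107035048100924 theta 1.5658421352495147
```

View pics/v7.png

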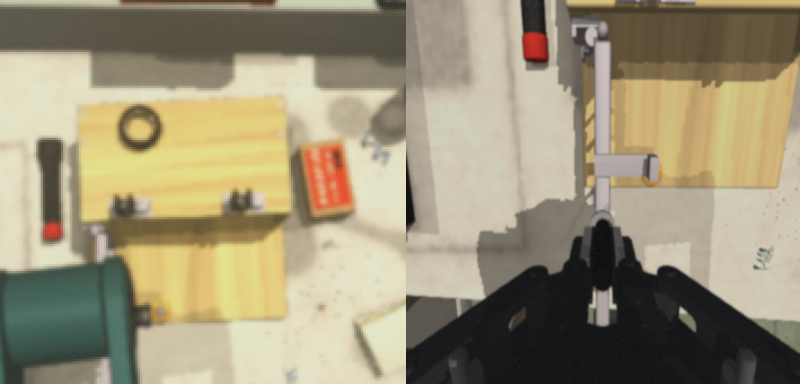

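```bash
python3 -c "
from cell import *
print(close_job())"
```

```text
the job is handed in; nothing more can be done
None
```

The gate is open and held at about 1.57 rad (square to the front), and I handed the job in at about 15.6 s with the gripper still closed on its handle peg.

- **Catches:** I squeezed the free-edge catch first, then the one nearer the hinge. The finger gap ended at 19.4 mm and 18.8 mm, a little under the 22 mm expected when fully home. In the wrist pictures the tab-to-post spacing had closed to what it should be when squeezed, roughly 15 to 16 mm.
- **Gate:** I swung it past the ball detent. From the gripper's position the angle works out at 1.566 rad. That rests on my fitted hinge position, and the last pictures agree.
- **Forces:** The highest wrist force reading was about 14 N. The final reading was about 13 N: 7 N sideways along the gate and 10 N vertical, which I left as it was.
- **Loose things:** The tape roll, screw carton and torch look unmoved in the last top picture. The sanding pads are only partly in that picture, but the arm never went near them.
- **Checks that disagreed:** Early camera estimates of the cage were 3 to 4 mm off, partly because one picture was taken while the arm was still settling. I corrected them with closer views. The side camera was blocked and gave nothing.

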